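Close the junction tray: tongue the cover board in and lock it flat

ROBOT

A 6-joint arm with a two-finger parallel gripper is mounted at the origin on a cart in front of the work surface, level with it; the furniture and walls round the work are solid. World frame = base frame: x ahead of the robot, y to its left, z up, the work surface at z = 0. Lengths are in m, angles in rad, forces in N, time in s.
With the tool pointing down it reaches from about 0.4 to 0.825 m from the base axis. Payload 7 kg.
Tool frame: the origin (TCP) lies at the very end of the fingers, on their centre line; the grasp point (between the pads) lies 19 mm behind it; z points along the fingers, y is the line along which they close (so a half turn about z gives the same grasp; the last joint's range is limited). The gripper opens to 88 mm and grips with 3 to 60 N. Pads are 19 mm wide; open, the fingers measure 130 mm over their backs; the gripper's body (78 mm by 193 mm) begins 47 mm behind the grasp point.
Start: joints at [1.579, 0.359, 0.012, 0, -1.224, -0.288], TCP at [0.186, 0.649, 0.227] pointing down, gripper open.
Joint ranges: [-3.07, 3.07], [-1.43, 2.12], [-1.02, 1.25], [-3.03, 1.67], [-3.05, -0], [-3.03, 3.03]. Speed limits (rad/s): [2.39, 2.39, 3.01, 3.14, 3.14, 3.14].

INTERFACE

Orientations are given as [roll, pitch, yaw] about the fixed x, y, z axes, in that order (R = Rz(yaw) Ry(pitch) Rx(roll)).
In Python, from station import arm gives the robot as it stands. The module is installed in compiled form; this text tells all that it offers.
- The arm moves only by the shell command python3 -m crank 'ROWS' [FORCE]. ROWS is JSON, a list of rows, each an object of numbers: "dx", "dy", "dz": the shift along the world's x, y, z in m; "twist": the turn about the world's z in degrees; "grip": the opening, from -1 (shut) to 1 (fully open). A call has exactly 5 rows; each row is the pose to reach, as a shift and turn from the pose commanded when the call began; what a row does not reach only later rows make up. A row lasts 1/12 s, in which the tool goes at most 41.7 mm and 7.16 degrees, less where a joint would pass 70% of its speed; a pose out of reach is approached as far as the arm can. A call with a gripper value outside its range is refused whole. The fingers move at their own pace and stop on an object; FORCE is the grip in N (left out, the last holds). Time passes only in rows, so rows that repeat a pose let the fingers close, or fill a call up. It gives the time, the measured TCP pose, the force, the opening and the grip force at its end, in the units of the state.
- arm.get_state(): the state, without advancing time (a new reading comes with each control period).
- arm.grab_frame(name): name is "scene" or "top"; returns the picture (384x512x3 uint8, red, green, blue); there is no depth.
- arm.get_calibration(name): a dict with "fx", "fy", "cx", "cy" (pixels), "cam_to_world" (4x4, takes a point from camera to world coordinates). Camera axes: x right, y down, z forward; pixel columns grow to the right and rows downward; lengths in m; the calibration is good to about 2 mm. A picture is of the moment at which its call begins. get_calibration takes no time and is no camera call.
- arm.job_done(): hands the job in; it is judged then, once.
The state is a dict: "t": time; "q": joint angles; "qd": joint speeds; "joint_efforts": joint torques, N m; "eef_pos": TCP position; "ee_rot": TCP orientation; "force": force on the tool from outside, world axes, zero at the start; "moment": the same for the moment, N m; "width": finger opening in m; "gripper_force": force on a finger pad.
Only numpy, scipy, OpenCV 4.12 (cv2) and the standard library are available. Lean on these libraries where they do the work, as an engineer would, in place of code of your own. Each camera call takes 0.05 s, during which the arm holds its last target. There are 200 camera calls.

TASK

Close the white junction tray with the blue cover board lying beside it: tip the board so that its metal tongue goes into the groove under the tray's far lip, push it gently fully home, then lower the near side flat and press it down until the red sprung catch snaps over its edge. Never bear on the tray with more than 40 N through the board, leave the blue-capped sample jar where it stands, and let go at the end.

Things in the scene. Friction and masses are not known exactly. Their poses are not given: they have to be found in the camera images.
- board: Loose blue cover board, 0.2 to 0.33 kg; plate 120 (x) x 110 (y) x 10 mm, origin at the centre of its underside, z out of its top. A black grip bar stands centred on top, 44 (x) x 20 (y) mm, z 10 to 38: take it across its 20 mm. The tongue stands out of the +x edge. Starts flat on the bench, tongue roughly away from the robot.
- tongue (a point): Point inside the nose of the board's metal tongue, mid-width, at board (69.5, 0, 2.5) mm. The tongue is as wide as the plate, z 0 to 5 mm (level with the underside), and stands 12 mm out, to x 72; its nose is round, radius 2.5 mm. So the board is 132 mm long in all.
- near_edge (a point): Middle of the board's lower edge opposite the tongue: board (-60, 0, 0) mm.
- deck: Fixed grey plate 230 x 148 x 8 mm; origin at the centre of its underside, x towards the groove, roughly away from the robot. The white tray on it is clamped through slots up to 14 mm nearer or farther along x than nominal: NOT reported, to be felt; it does not slip. Board seated at nominal: origin at deck (0, 0, 20) mm. Side cheeks leave 4 mm at each side of the board, top z 24.
- groove_nominal (a point): Point fixed to the deck at (72, 0, 20) mm: foot of the groove's end wall (stop for the tongue tip) if the tray sits at nominal; the real one is up to 14 mm off along x. The ledge in front of it is level (z 20) from 52 mm before the stop. The lip over the groove starts 6 mm before the stop, underside z 28.5, top z 34.5. The tongue enters freely at tilts up to 25 degrees.
- wall_nominal (a point): Point fixed to the deck at (-62, 0, 28) mm: top inner edge of the tray's near wall at nominal; it shifts with the tray, always 134 mm from the groove stop. Inside it the near ledge is level at z 20, 17 mm wide. A board pushed home clears this wall by 2 mm; if it is more short than that it lands on the wall.
- catch_nominal (a point): Point fixed to the deck at (-57.5, 0, 31.5) mm: lower tip of the closed catch's nose at nominal; shifts with the tray, always 129.5 mm from the groove stop. It hangs 1.5 mm above a seated board. Above it a 60 degree ramp rises to z 40.5, 4 mm farther back. Tip the board 12 degrees or more to bring it in over the catch.
- catch (a joint): Red sprung catch, 40 mm wide, mid near wall: travel in m, 0 = sprung out (closed), up to 0.008 as it is pushed back towards deck -x. The board's edge coming down pushes it back by the ramp (spring 2.4 to 4.8 N; about 10 to 20 N of downward push near that edge) and it springs back over the board.
- jar_clay: Sample jar with blue screw cap, 66 mm wide, 86 mm tall, behind the work; origin at the centre of its underside. Leave it.

How it is judged:
On the way:
1. the board, tipped with its near side up, has its tongue down at the tray's groove (angle between board's own z axis and vertical above 0.1 rad and z of tongue in the frame of deck below 0.03 m and x of tongue in the frame of deck between 0.04 and 0.09 m and z of near_edge in the frame of deck above 0.033 m), for 0.1 s.
At the end, for the whole second after the job is handed in: The board lies flat in the tray (tilt under 2 degrees, near edge within 2 mm of the ledge height, tongue under the lip, within 8 mm of the middle), the catch has sprung back over its near edge (within 1.5 mm of closed), and the board is at rest and released (angle between board's own z axis and vertical below 0.035 rad and z of near_edge in the frame of deck between 0.018 and 0.022 m and z of tongue in the frame of deck between 0.02 and 0.027 m and x of tongue in the frame of deck between 0.051 and 0.088 m and y of tongue in the frame of deck between -0.008 and 0.008 m and value of joint catch below 0.0015 m and linear speed of board below 0.02 m/s); the robot touches nothing.
It fails at once if the board is pressed on the tray with more than 40 N (contact force between board and deck above 40 N).
It fails at once if the sample jar is moved by more than 20 mm (distance of jar_clay from where it was at the start of the episode above 0.02 m).
It also fails if it takes over 54 s, if anything falls off the work surface, if the arm or the gripper's body presses on something with over 40 N, if the wrist force passes 120 N, or if a joint passes its speed limit or range.

## Working session

There is one attempt and no reset: what is moved stays moved. The work goes in short steps, Python scripts to look and compute and a shell command to move; the robot and the scene stay as the last step left them, time stands still between calls to the robot, and variables do not carry over. Pictures are saved under pics/ and viewed, at most 10 in all, crops included, and the job is handed in when it is done.

```bash
mkdir -p pics; python3 - <<'E'
from station import arm
import cv2,numpy as np
for n in("scene","top"):
    f=arm.grab_frame(n);cv2.imwrite(f"pics/{n}0.png",f[:,:,::-1]);c=arm.get_calibration(n);print(n,c["fx"],c["cx"],c["cy"],np.round(c["cam_to_world"],3).tolist())
s=arm.get_state();print(s)
a=[cv2.imread(f"pics/{n}0.png") for n in("scene","top")]
E
```

```text
scene 395.70579450169225 253.8848864087376 185.75829382669247 [[0.868, -0.221, 0.444, 0.246], [-0.495, -0.43, 0.755, -0.432], [0.024, -0.875, -0.483, 0.476], [0.0, 0.0, 0.0, 1.0]]
top 466.80973093107093 258.860344653906 191.96942060483408 [[-0.028, -0.992, 0.125, 0.464], [-1.0, 0.029, 0.005, 0.192], [-0.009, -0.125, -0.992, 0.972], [0.0, 0.0, 0.0, 1.0]]
{'t': 0.1, 'q': array([ 1.57908694e+00,  3.59298084e-01,  1.11269180e-02, -3.08819301e-04,
       -1.22408376e+00, -2.88107142e-01]), 'qd': array([ 4.09668651e-04, -9.51591746e-04,  2.44614472e-04,  1.18716751e-03,
       -1.42508153e-05,  1.20121423e-03]), 'joint_efforts': array([-1.32663590e-03, -5.84159410e+01,  2.93752974e+01,  7.01541871e+00,
        1.01934996e-02, -5.01192790e-05]), 'eef_pos': array([0.18632176, 0.64831148, 0.22571717]), 'ee_rot': array([ 3.14011168e+00, -1.36122104e-04, -2.79921577e-01]), 'force': array([-0.5829885 , -0.46551752, -0.30047363]), 'moment': array([-0.0011339 , -0.01370724,  0.003588  ]), 'gripper_force': 0.0, 'width': 0.08737369174410939}
```

View pics/scene0.png

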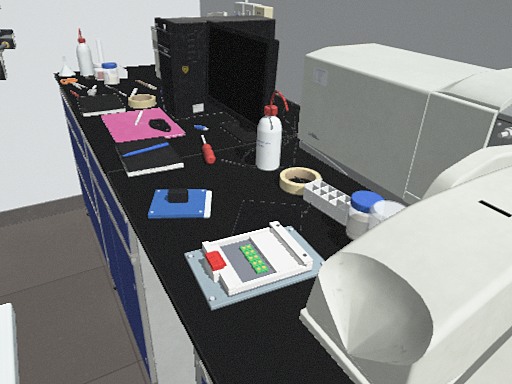

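View pics/top0.png

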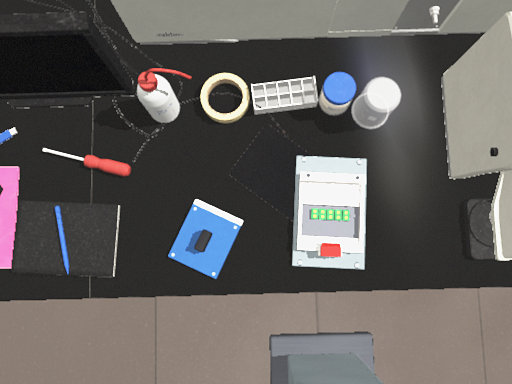

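The scene picture shows the board at about (180,202) with its black bar at (177,194), and the tray at (258,262). In the top picture the board is at (206,240), bar (203,240), tongue up-right; the tray is at (330,212), red catch (330,250), blue-capped jar (338,92).

```bash
python3 - <<'E'
import cv2,numpy as np
a=cv2.imread("pics/top0.png")[150:275,160:376]
b=cv2.imread("pics/scene0.png")[180:310,140:335]
a=cv2.resize(a,(780,451),interpolation=cv2.INTER_CUBIC)
cv2.imwrite("pics/topz.png",a)
cv2.imwrite("pics/scz.png",cv2.resize(b,(780,520),interpolation=cv2.INTER_CUBIC))
E
```

```text
(no output)
```

View pics/topz.png

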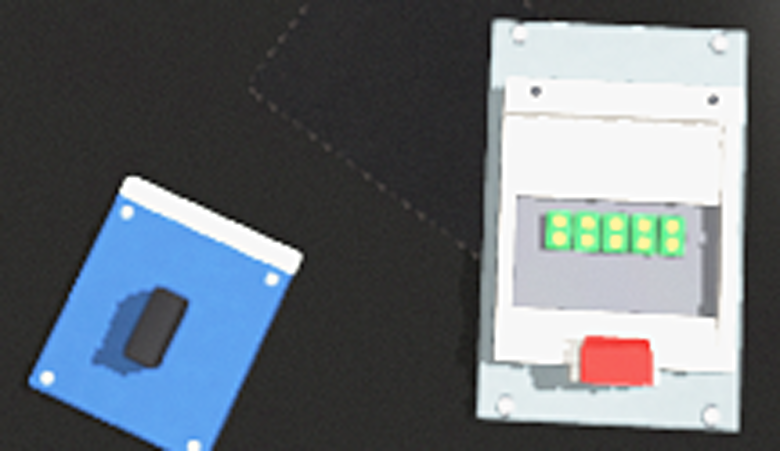

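View pics/scz.png

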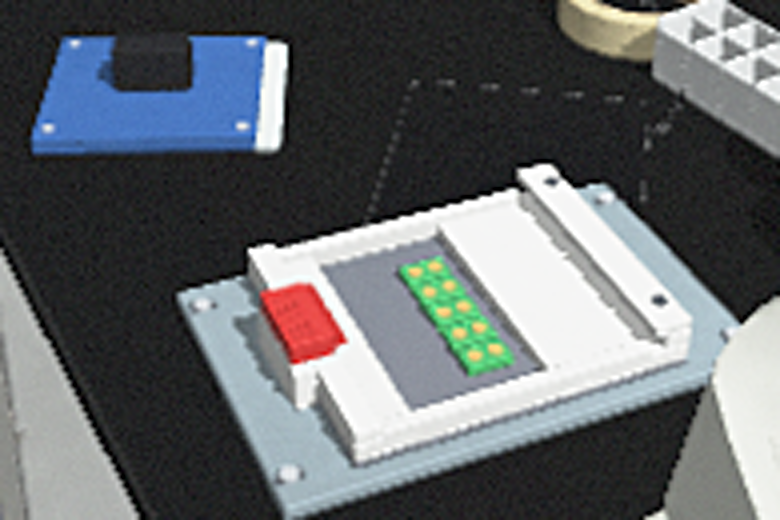

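The crops show: board screws at zoomed-top (127,212),(272,279),(47,377),(194,446) and the same four in the scene crop; the bar; the deck corners; the lip screws at (536,92),(712,100); the near edge of the lip at row about 117 in the top crop.

```bash
cat > h.py <<'E'
import numpy as np
from station import arm
C={n:arm.get_calibration(n) for n in("scene","top")}
def ray(n,u,v):
    c=C[n];T=np.array(c["cam_to_world"]);return T[:3,3],T[:3,:3]@[(u-c["cx"])/c["fx"],(v-c["cy"])/c["fy"],1]
tz=lambda u,v:(160+(u+.5)/(780/216)-.5,150+(v+.5)/(451/125)-.5)
sz=lambda u,v:(140+(u+.5)/4-.5,180+(v+.5)/4-.5)
def plane(n,p,z):
    o,d=ray(n,*p);return o+d*(z-o[2])/d[2]
def tri(pt,ps):
    o,d=ray("top",*pt);p,e=ray("scene",*ps)
    s=np.linalg.lstsq(np.c_[d,-e],p-o,rcond=None)[0]
    return (o+d*s[0]+p+e*s[1])/2,np.linalg.norm(o+d*s[0]-p-e*s[1])
E
python3 - <<'E'
from h import *
np.set_printoptions(precision=4,suppress=True)
for k,t,s in [("b1",(127,212),(266,44)),("b2",(272,279),(243,126)),("b3",(47,377),(76,43)),("b4",(194,446),(48,128)),("d1",(519,34),(604,198)),("d2",(505,405),(203,304)),("d3",(711,415),(288,473)),("l1",(536,92),(551,181)),("l2",(712,100),(658,300))]:
    print(k,*tri(tz(*t),sz(*s)))
b=[plane("top",tz(*p),.010) for p in[(127,212),(272,279),(47,377),(194,446)]];m=sum(b)/4
x=(b[0]+b[1]-b[2]-b[3]);print("board",m,np.degrees(np.arctan2(x[1],x[0])),np.linalg.norm(x)/2)
bt=[plane("top",tz(*p),.038) for p in[(158,288),(187,297),(159,367),(126,357)]];print("bar top",sum(bt)/4,bt)
d=[plane("top",tz(*p),.008) for p in[(492,19),(747,31),(740,431),(478,417)]];m=sum(d)/4
x=d[0]+d[1]-d[2]-d[3];yaw=np.arctan2(x[1],x[0]);print("deck",m,np.degrees(yaw),np.linalg.norm(x)/2)
R=np.array([[np.cos(yaw),-np.sin(yaw)],[np.sin(yaw),np.cos(yaw)]])
D=lambda p:R.T@(p-m)[:2]
for n,p,z in[("top",tz(536,92),.0345),("top",tz(712,100),.0345),("top",tz(610,117),.0345),("top",tz(605,78),.0345),("top",tz(617,338),.0405),("top",tz(505,360),.028),("top",tz(720,375),.028),("scene",sz(551,181),.0345),("scene",sz(658,300),.0345)]:print(n,D(plane(n,p,z)))
print("screws deck",[D(plane("top",tz(*p),.008)) for p in[(519,34),(720,44),(505,405),(711,415)]])
j=plane("top",(338,88),.086);print("jar",j)
E
```

```text
b1 [0.5582 0.3291 0.0099] 0.008472287387725118
b2 [0.5136 0.2482 0.0118] 0.000499971186188618
b3 [0.4621 0.3766 0.0121] 0.0008616369960718745
b4 [0.4207 0.2942 0.0119] 0.0002069400012837386
d1 [0.6509 0.1022 0.0106] 0.0007363745143901453
d2 [0.4389 0.1184 0.0107] 0.00043473490695873033
d3 [0.4297 0.0029 0.0108] 0.0004263356996606656
l1 [0.6128 0.0963 0.0368] 0.00014958163586412001
l2 [ 0.6055 -0.0023  0.0359] 0.0002590912028154761
board [0.4875 0.3126 0.01  ] -26.496855893542783 0.1035618232071853
bar top [0.4873 0.3105 0.038 ] [array([0.5089, 0.3099, 0.038 ]), array([0.5034, 0.2939, 0.038 ]), array([0.4654, 0.31  , 0.038 ]), array([0.4714, 0.3281, 0.038 ])]
deck [0.5409 0.0517 0.008 ] -4.196575389824961 0.22954923848667333
top [0.0688 0.0495]
top [ 0.0686 -0.0493]
top [0.0564 0.0076]
top [0.0785 0.011 ]
top [-0.067   0.0013]
top [-0.0817  0.0613]
top [-0.0846 -0.058 ]
scene [0.0703 0.0525]
scene [ 0.0696 -0.0477]
screws deck [array([0.1069, 0.0581]), array([ 0.1061, -0.0585]), array([-0.1068,  0.0589]), array([-0.1071, -0.0574])]
jar [0.7764 0.0354 0.086 ]
```

```bash
python3 -m crank '[{"dx":0.029,"dy":-0.033,"dz":0,"twist":-2,"grip":0},{"dx":0.058,"dy":-0.066,"twist":-4,"grip":0},{"dx":0.087,"dy":-0.099,"twist":-6,"grip":0},{"dx":0.116,"dy":-0.132,"twist":-8,"grip":0},{"dx":0.145,"dy":-0.165,"twist":-10.5,"grip":0}]' 
python3 -m crank '[{"dx":0.029,"dy":-0.033,"dz":0,"grip":0},{"dx":0.058,"dy":-0.066,"dz":-0.01,"grip":0},{"dx":0.087,"dy":-0.099,"dz":-0.03,"grip":0},{"dx":0.116,"dy":-0.132,"dz":-0.05,"grip":0},{"dx":0.1446,"dy":-0.166,"dz":-0.07,"grip":0}]'
python3 -m crank '[{"dz":-0.02,"grip":0},{"dz":-0.04,"grip":0},{"dz":-0.06,"grip":0},{"dz":-0.06,"grip":0},{"dz":-0.06,"grip":0}]'
python3 - <<'E'
from h import *
import cv2
print(arm.get_state()["ee_rot"],arm.get_state()["q"])
a=arm.grab_frame("scene")[:,:,::-1][120:260,110:260];b=arm.grab_frame("top")[:,:,::-1][180:320,130:280]
cv2.imwrite("pics/g1.png",cv2.resize(np.hstack([a,b]),(800,374),interpolation=cv2.INTER_CUBIC))
E
```

```text
[ 3.14011168e+00 -1.36122104e-04 -2.79921577e-01] [ 1.57908694e+00  3.59298084e-01  1.11269180e-02 -3.08819301e-04
 -1.22408376e+00 -2.88107142e-01]invalid input at $[1]: expected keys dx, dy, dz, twist, grip
invalid input at $[0]: expected keys dx, dy, dz, twist, grip
invalid input at $[0]: expected keys dx, dy, dz, twist, grip
```

View pics/g1.png

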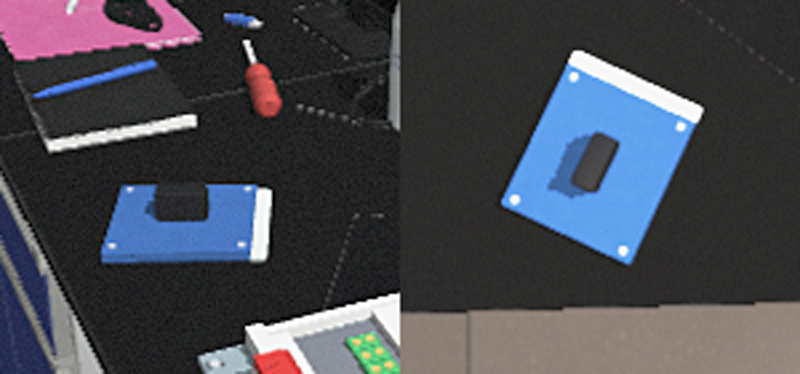

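The moves were refused because every row needs all five keys. The picture shows the board unmoved at about (600,155) in the top half. I'm sending them again in full.

```bash
python3 -m crank '[{"dx":0.029,"dy":-0.033,"dz":0,"twist":-2,"grip":0},{"dx":0.058,"dy":-0.066,"dz":0,"twist":-4,"grip":0},{"dx":0.087,"dy":-0.099,"dz":0,"twist":-6,"grip":0},{"dx":0.116,"dy":-0.132,"dz":0,"twist":-8,"grip":0},{"dx":0.145,"dy":-0.165,"dz":0,"twist":-10.5,"grip":0}]' 
python3 -m crank '[{"dx":0.029,"dy":-0.033,"dz":0,"twist":0,"grip":0},{"dx":0.058,"dy":-0.066,"dz":-0.01,"twist":0,"grip":0},{"dx":0.087,"dy":-0.099,"dz":-0.03,"twist":0,"grip":0},{"dx":0.116,"dy":-0.132,"dz":-0.05,"twist":0,"grip":0},{"dx":0.1446,"dy":-0.166,"dz":-0.07,"twist":0,"grip":0}]'
python3 -m crank '[{"dx":0,"dy":0,"dz":-0.02,"twist":0,"grip":0},{"dx":0,"dy":0,"dz":-0.04,"twist":0,"grip":0},{"dx":0,"dy":0,"dz":-0.06,"twist":0,"grip":0},{"dx":0,"dy":0,"dz":-0.06,"twist":0,"grip":0},{"dx":0,"dy":0,"dz":-0.06,"twist":0,"grip":0}]'
python3 - <<'E'
from h import *
import cv2
print(arm.get_state()["ee_rot"],arm.get_state()["q"])
a=arm.grab_frame("scene")[:,:,::-1][120:260,110:260];b=arm.grab_frame("top")[:,:,::-1][180:320,130:280]
cv2.imwrite("pics/g2.png",cv2.resize(np.hstack([a,b]),(800,374),interpolation=cv2.INTER_CUBIC))
E
```

```text
t: 0.62
eef_pos: [0.3247, 0.4906, 0.2265]
ee_rot: [3.142, -0.0, -0.464]
force: [0.7, 0.1, 0.1]
width: 0.0597
gripper_force: 0.0
t: 1.03
eef_pos: [0.4543, 0.3426, 0.1669]
ee_rot: [-3.14, -0.0, -0.463]
force: [0.2, 0.5, -0.1]
width: 0.0441
gripper_force: 0.0
t: 1.45
eef_pos: [0.453, 0.3434, 0.1065]
ee_rot: [3.139, 0.0, -0.463]
force: [0.5, 1.0, 1.6]
width: 0.0436
gripper_force: 0.0
[ 3.13908050e+00  1.67053218e-04 -4.63108903e-01] [ 9.92872007e-01  2.94152373e-01 -3.81746888e-01  1.55872085e-04
 -8.97411823e-01  1.14718267e-01]
```

```bash
python3 -m crank '[{"dx":0.023,"dy":-0.026,"dz":-0.02,"twist":0,"grip":0},{"dx":0.023,"dy":-0.026,"dz":-0.045,"twist":0,"grip":0},{"dx":0.023,"dy":-0.026,"dz":-0.07,"twist":0,"grip":0},{"dx":0.023,"dy":-0.026,"dz":-0.0895,"twist":0,"grip":0},{"dx":0.023,"dy":-0.026,"dz":-0.0895,"twist":0,"grip":0}]'
python3 -m crank '[{"dx":0,"dy":0,"dz":0,"twist":0,"grip":0},{"dx":0,"dy":0,"dz":0,"twist":0,"grip":-1},{"dx":0,"dy":0,"dz":0,"twist":0,"grip":-1},{"dx":0,"dy":0,"dz":0,"twist":0,"grip":-1},{"dx":0,"dy":0,"dz":0,"twist":0,"grip":-1}]' 4
python3 -m crank '[{"dx":0,"dy":0,"dz":0,"twist":0,"grip":-1},{"dx":0,"dy":0,"dz":0,"twist":0,"grip":-1},{"dx":0,"dy":0,"dz":0,"twist":0,"grip":-1},{"dx":0,"dy":0,"dz":0,"twist":0,"grip":-1},{"dx":0,"dy":0,"dz":0,"twist":0,"grip":-1}]' 4
```

```text
t: 1.97
eef_pos: [0.4752, 0.317, 0.0154]
ee_rot: [3.138, 0.001, -0.464]
force: [-0.4, 0.1, 0.6]
width: 0.0436
gripper_force: 0.0
t: 2.38
eef_pos: [0.4767, 0.3188, 0.0189]
ee_rot: [-3.14, -0.0, -0.463]
force: [0.4, 0.7, -0.1]
width: 0.0227
gripper_force: 0.0
t: 2.8
eef_pos: [0.4769, 0.319, 0.0187]
ee_rot: [-3.14, -0.001, -0.462]
force: [-1.2, 0.6, 5.3]
width: 0.0196
gripper_force: 4.0
```

```bash
python3 -m crank '[{"dx":0,"dy":0,"dz":0.01,"twist":0,"grip":-1},{"dx":0,"dy":0,"dz":0.025,"twist":0,"grip":-1},{"dx":0,"dy":0,"dz":0.04,"twist":0,"grip":-1},{"dx":0,"dy":0,"dz":0.055,"twist":0,"grip":-1},{"dx":0,"dy":0,"dz":0.07,"twist":0,"grip":-1}]' 4
python3 -m crank '[{"dx":0,"dy":0,"dz":0.01,"twist":0,"grip":-1},{"dx":0,"dy":0,"dz":0.02,"twist":0,"grip":-1},{"dx":0,"dy":0,"dz":0.02,"twist":0,"grip":-1},{"dx":0,"dy":0,"dz":0.02,"twist":0,"grip":-1},{"dx":0,"dy":0,"dz":0.02,"twist":0,"grip":-1}]' 4
python3 - <<'E'
from h import *
import cv2
a=arm.grab_frame("scene")[:,:,::-1][90:230,110:260];b=arm.grab_frame("top")[:,:,::-1][180:320,130:280]
cv2.imwrite("pics/g3.png",cv2.resize(np.hstack([a,b]),(800,374),interpolation=cv2.INTER_CUBIC))
E
```

```text
t: 3.22
eef_pos: [0.4757, 0.3174, 0.0884]
ee_rot: [3.14, 0.001, -0.463]
force: [1.1, -0.1, -2.5]
width: 0.02
gripper_force: 4.0
t: 3.63
eef_pos: [0.4758, 0.3176, 0.1068]
ee_rot: [3.14, 0.001, -0.463]
force: [-0.1, -0.2, -3.3]
width: 0.0198
gripper_force: 4.0
```

View pics/g3.png

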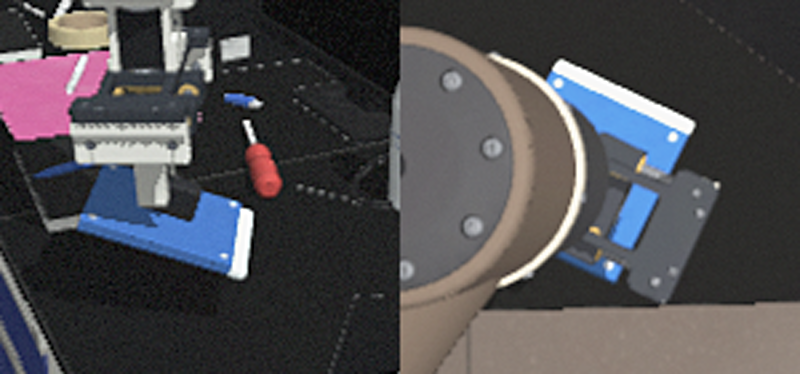

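The board hangs tipped, tongue down, in the light grip: the scene half shows the tongue at (240,245) and board screws at (223,257) and (92,218), and the top half shows the matching screws at (673,137) and (610,267).

```bash
python3 - <<'E'
from h import *
np.set_printoptions(precision=4,suppress=True)
k=800/300
t=lambda u,v:(130+(u-400)/k,180+v/k); s=lambda u,v:(110+u/k,90+v/k)
P=[tri(t(673,137),s(223,257)),tri(t(610,267),s(92,218)),tri(t(692,130),s(240,277))]
for p in P:print(*p)
v=P[0][0]-P[1][0];print("tilt",np.degrees(np.arctan2(-v[2],np.hypot(v[0],v[1]))),np.degrees(np.arctan2(v[1],v[0])),np.linalg.norm(v), arm.get_state()["eef_pos"])
E
python3 -m crank '[{"dx":0,"dy":0,"dz":0,"twist":0,"grip":-1},{"dx":0,"dy":0,"dz":0,"twist":0,"grip":-1},{"dx":0,"dy":0,"dz":0,"twist":0,"grip":-1},{"dx":0,"dy":0,"dz":0,"twist":0,"grip":-1},{"dx":0,"dy":0,"dz":0,"twist":0,"grip":-1}]' 20
```

```text
[0.502  0.2496 0.0753] 0.0004162719462384918
[0.4142 0.292  0.1104] 0.0022713654905902147
[0.5085 0.236  0.0625] 0.003073569248372165
tilt 19.783231293782293 -25.753649663754913 0.10360544306900983 [0.4759 0.3176 0.1066]
t: 4.15
eef_pos: [0.4763, 0.3181, 0.1075]
ee_rot: [3.141, 0.0, -0.463]
force: [0.4, 0.3, -3.0]
width: 0.0197
gripper_force: 20.0
```

```bash
python3 -m crank '[{"dx":0.005,"dy":-0.02,"dz":0.005,"twist":4,"grip":-1},{"dx":0.01,"dy":-0.05,"dz":0.01,"twist":9,"grip":-1},{"dx":0.015,"dy":-0.08,"dz":0.01,"twist":14,"grip":-1},{"dx":0.02,"dy":-0.11,"dz":0.01,"twist":18,"grip":-1},{"dx":0.025,"dy":-0.14,"dz":0.01,"twist":22.3,"grip":-1}]' 20
python3 -m crank '[{"dx":0.004,"dy":-0.03,"dz":0,"twist":0,"grip":-1},{"dx":0.008,"dy":-0.06,"dz":0,"twist":0,"grip":-1},{"dx":0.012,"dy":-0.09,"dz":0,"twist":0,"grip":-1},{"dx":0.015,"dy":-0.125,"dz":0,"twist":0,"grip":-1},{"dx":0.015,"dy":-0.125,"dz":0,"twist":0,"grip":-1}]' 20
python3 -m crank '[{"dx":0,"dy":0,"dz":0,"twist":0,"grip":-1},{"dx":0,"dy":0,"dz":0,"twist":0,"grip":-1},{"dx":0,"dy":0,"dz":0,"twist":0,"grip":-1},{"dx":0,"dy":0,"dz":0,"twist":0,"grip":-1},{"dx":0,"dy":0,"dz":0,"twist":0,"grip":-1}]' 20
python3 - <<'E'
from h import *
import cv2
a=arm.grab_frame("scene")[:,:,::-1][130:310,130:350];b=arm.grab_frame("top")[:,:,::-1][110:290,230:400]
cv2.imwrite("pics/g4.png",cv2.resize(np.hstack([a,b]),None,fx=2.05,fy=2.05,interpolation=cv2.INTER_CUBIC))
E
```

```text
t: 4.57
eef_pos: [0.5014, 0.177, 0.1179]
ee_rot: [-3.141, -0.0, -0.07]
force: [0.8, -0.4, -2.5]
width: 0.0196
gripper_force: 20.0
t: 4.98
eef_pos: [0.5156, 0.0486, 0.1175]
ee_rot: [3.141, 0.001, -0.077]
force: [-0.7, -0.1, -2.9]
width: 0.0198
gripper_force: 20.0
t: 5.4
eef_pos: [0.5164, 0.054, 0.1176]
ee_rot: [-3.142, -0.0, -0.072]
force: [0.1, -0.2, -2.9]
width: 0.02
gripper_force: 20.0
```

View pics/g4.png

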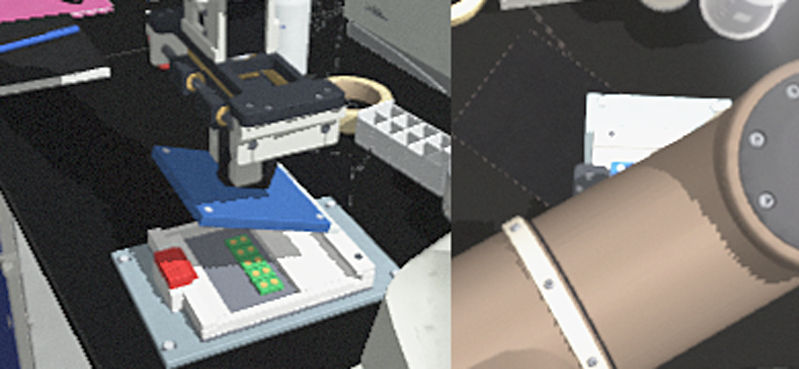

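The scene half shows the board tipped over the tray, its tongue end at (285,222) above the far ledge. Next I lower it gently.

```bash
python3 -m crank '[{"dx":0,"dy":0,"dz":-0.01,"twist":0,"grip":-1},{"dx":0,"dy":0,"dz":-0.02,"twist":0,"grip":-1},{"dx":0,"dy":0,"dz":-0.03,"twist":0,"grip":-1},{"dx":0,"dy":0,"dz":-0.04,"twist":0,"grip":-1},{"dx":0,"dy":0,"dz":-0.04,"twist":0,"grip":-1}]' 20
python3 -m crank '[{"dx":0,"dy":0,"dz":-0.001,"twist":0,"grip":-1},{"dx":0,"dy":0,"dz":-0.002,"twist":0,"grip":-1},{"dx":0,"dy":0,"dz":-0.003,"twist":0,"grip":-1},{"dx":0,"dy":0,"dz":-0.004,"twist":0,"grip":-1},{"dx":0,"dy":0,"dz":-0.004,"twist":0,"grip":-1}]' 20
python3 -m crank '[{"dx":0,"dy":0,"dz":-0.001,"twist":0,"grip":-1},{"dx":0,"dy":0,"dz":-0.002,"twist":0,"grip":-1},{"dx":0,"dy":0,"dz":-0.003,"twist":0,"grip":-1},{"dx":0,"dy":0,"dz":-0.003,"twist":0,"grip":-1},{"dx":0,"dy":0,"dz":-0.003,"twist":0,"grip":-1}]' 20
```

```text
t: 5.92
eef_pos: [0.5146, 0.0524, 0.0747]
ee_rot: [3.14, 0.004, -0.074]
force: [0.8, -0.2, -3.0]
width: 0.0199
gripper_force: 20.0
t: 6.33
eef_pos: [0.5164, 0.0532, 0.0738]
ee_rot: [-3.141, -0.0, -0.074]
force: [-0.3, -0.5, -3.9]
width: 0.0201
gripper_force: 20.0
t: 6.75
eef_pos: [0.5163, 0.0531, 0.0706]
ee_rot: [3.142, 0.0, -0.074]
force: [-0.5, -0.3, -2.1]
width: 0.0198
gripper_force: 20.0
```

```bash
python3 -m crank '[{"dx":0,"dy":0,"dz":-0.001,"twist":0,"grip":-1},{"dx":0,"dy":0,"dz":-0.002,"twist":0,"grip":-1},{"dx":0,"dy":0,"dz":-0.002,"twist":0,"grip":-1},{"dx":0,"dy":0,"dz":-0.002,"twist":0,"grip":-1},{"dx":0,"dy":0,"dz":-0.002,"twist":0,"grip":-1}]' 20
python3 -m crank '[{"dx":0,"dy":0,"dz":-0.001,"twist":0,"grip":-1},{"dx":0,"dy":0,"dz":-0.0015,"twist":0,"grip":-1},{"dx":0,"dy":0,"dz":-0.0015,"twist":0,"grip":-1},{"dx":0,"dy":0,"dz":-0.0015,"twist":0,"grip":-1},{"dx":0,"dy":0,"dz":-0.0015,"twist":0,"grip":-1}]' 20
```

```text
t: 7.17
eef_pos: [0.5164, 0.0531, 0.0686]
ee_rot: [3.142, -0.0, -0.074]
force: [-0.3, 0.3, -2.4]
width: 0.0199
gripper_force: 20.0
t: 7.58
eef_pos: [0.5163, 0.0531, 0.0671]
ee_rot: [3.142, -0.0, -0.074]
force: [0.1, 0.2, -2.5]
width: 0.0197
gripper_force: 20.0
```

```bash
python3 -m crank '[{"dx":0,"dy":0,"dz":-0.001,"twist":0,"grip":-1},{"dx":0,"dy":0,"dz":-0.0015,"twist":0,"grip":-1},{"dx":0,"dy":0,"dz":-0.0015,"twist":0,"grip":-1},{"dx":0,"dy":0,"dz":-0.0015,"twist":0,"grip":-1},{"dx":0,"dy":0,"dz":-0.0015,"twist":0,"grip":-1}]' 20
python3 -m crank '[{"dx":0,"dy":0,"dz":-0.001,"twist":0,"grip":-1},{"dx":0,"dy":0,"dz":-0.0015,"twist":0,"grip":-1},{"dx":0,"dy":0,"dz":-0.0015,"twist":0,"grip":-1},{"dx":0,"dy":0,"dz":-0.0015,"twist":0,"grip":-1},{"dx":0,"dy":0,"dz":-0.0015,"twist":0,"grip":-1}]' 20
```

```text
t: 8.0
eef_pos: [0.5161, 0.0531, 0.0658]
ee_rot: [3.142, 0.0, -0.074]
force: [-3.6, 1.0, 4.2]
width: 0.0196
gripper_force: 20.0
t: 8.42
eef_pos: [0.5162, 0.053, 0.0641]
ee_rot: [3.141, 0.0, -0.074]
force: [-3.4, -0.4, 3.2]
width: 0.0198
gripper_force: 20.0
```

The tongue is on the ledge, with contact at about TCP z 0.066. Next I slide it forward.

```bash
python3 -m crank '[{"dx":0.002,"dy":-0.00015,"dz":0.0012,"twist":0,"grip":-1},{"dx":0.004,"dy":-0.0003,"dz":0.0012,"twist":0,"grip":-1},{"dx":0.006,"dy":-0.0004,"dz":0.0012,"twist":0,"grip":-1},{"dx":0.008,"dy":-0.0006,"dz":0.0012,"twist":0,"grip":-1},{"dx":0.008,"dy":-0.0006,"dz":0.0012,"twist":0,"grip":-1}]' 20
python3 -m crank '[{"dx":0.001,"dy":-0.0001,"dz":0,"twist":0,"grip":-1},{"dx":0.002,"dy":-0.0002,"dz":0,"twist":0,"grip":-1},{"dx":0.003,"dy":-0.0003,"dz":0,"twist":0,"grip":-1},{"dx":0.004,"dy":-0.0003,"dz":0,"twist":0,"grip":-1},{"dx":0.004,"dy":-0.0003,"dz":0,"twist":0,"grip":-1}]' 20
python3 -m crank '[{"dx":0.001,"dy":-0.0001,"dz":0,"twist":0,"grip":-1},{"dx":0.002,"dy":-0.0002,"dz":0,"twist":0,"grip":-1},{"dx":0.002,"dy":-0.0002,"dz":0,"twist":0,"grip":-1},{"dx":0.002,"dy":-0.0002,"dz":0,"twist":0,"grip":-1},{"dx":0.002,"dy":-0.0002,"dz":0,"twist":0,"grip":-1}]' 20
```

```text
t: 8.83
eef_pos: [0.525, 0.0525, 0.0651]
ee_rot: [3.142, -0.0, -0.074]
force: [-0.4, 0.1, -2.8]
width: 0.0195
gripper_force: 20.0
t: 9.25
eef_pos: [0.5285, 0.0522, 0.0653]
ee_rot: [-3.142, -0.0, -0.074]
force: [1.3, 0.2, -2.9]
width: 0.0196
gripper_force: 20.0
t: 9.67
eef_pos: [0.5303, 0.052, 0.0653]
ee_rot: [3.142, 0.0, -0.074]
force: [-0.4, 0.2, -3.1]
width: 0.0198
gripper_force: 20.0
```

```bash
python3 -m crank '[{"dx":0.001,"dy":-0.0001,"dz":0,"twist":0,"grip":-1},{"dx":0.002,"dy":-0.0002,"dz":0,"twist":0,"grip":-1},{"dx":0.002,"dy":-0.0002,"dz":0,"twist":0,"grip":-1},{"dx":0.002,"dy":-0.0002,"dz":0,"twist":0,"grip":-1},{"dx":0.002,"dy":-0.0002,"dz":0,"twist":0,"grip":-1}]' 20
python3 -m crank '[{"dx":0.001,"dy":-0.0001,"dz":0,"twist":0,"grip":-1},{"dx":0.0015,"dy":-0.0001,"dz":0,"twist":0,"grip":-1},{"dx":0.0015,"dy":-0.0001,"dz":0,"twist":0,"grip":-1},{"dx":0.0015,"dy":-0.0001,"dz":0,"twist":0,"grip":-1},{"dx":0.0015,"dy":-0.0001,"dz":0,"twist":0,"grip":-1}]' 20
```

```text
t: 10.08
eef_pos: [0.5323, 0.0518, 0.0653]
ee_rot: [3.142, 0.0, -0.074]
force: [-0.7, 0.4, -2.7]
width: 0.0197
gripper_force: 20.0
t: 10.5
eef_pos: [0.5335, 0.0516, 0.0652]
ee_rot: [3.141, 0.001, -0.074]
force: [-2.0, 0.7, -2.4]
width: 0.0199
gripper_force: 20.0
```

```bash
python3 -m crank '[{"dx":0.0005,"dy":0,"dz":0,"twist":0,"grip":-1},{"dx":0.001,"dy":-0.0001,"dz":0,"twist":0,"grip":-1},{"dx":0.001,"dy":-0.0001,"dz":0,"twist":0,"grip":-1},{"dx":0.001,"dy":-0.0001,"dz":0,"twist":0,"grip":-1},{"dx":0.001,"dy":-0.0001,"dz":0,"twist":0,"grip":-1}]' 20
python3 -m crank '[{"dx":0.0005,"dy":0,"dz":0,"twist":0,"grip":-1},{"dx":0.001,"dy":-0.0001,"dz":0,"twist":0,"grip":-1},{"dx":0.001,"dy":-0.0001,"dz":0,"twist":0,"grip":-1},{"dx":0.001,"dy":-0.0001,"dz":0,"twist":0,"grip":-1},{"dx":0.001,"dy":-0.0001,"dz":0,"twist":0,"grip":-1}]' 20
```

```text
t: 10.92
eef_pos: [0.5338, 0.0514, 0.065]
ee_rot: [3.141, 0.002, -0.074]
force: [-6.2, 1.6, 0.4]
width: 0.0196
gripper_force: 20.0
t: 11.33
eef_pos: [0.5338, 0.0514, 0.065]
ee_rot: [3.141, 0.003, -0.074]
force: [-10.8, 4.0, 3.7]
width: 0.02
gripper_force: 20.0
```

The stop is felt at TCP x of about 0.5337. Next I swing the near side down along the arc with a lighter grip, keeping a slight forward push.

```bash
python3 -m crank '[{"dx":-0.001,"dy":0.0001,"dz":-0.0015,"twist":0,"grip":-1},{"dx":-0.002,"dy":0.0002,"dz":-0.003,"twist":0,"grip":-1},{"dx":-0.003,"dy":0.0002,"dz":-0.0045,"twist":0,"grip":-1},{"dx":-0.0042,"dy":0.0003,"dz":-0.0057,"twist":0,"grip":-1},{"dx":-0.0042,"dy":0.0003,"dz":-0.0057,"twist":0,"grip":-1}]' 10
python3 -m crank '[{"dx":-0.001,"dy":0.0001,"dz":-0.0015,"twist":0,"grip":-1},{"dx":-0.002,"dy":0.0002,"dz":-0.003,"twist":0,"grip":-1},{"dx":-0.003,"dy":0.0002,"dz":-0.0045,"twist":0,"grip":-1},{"dx":-0.0035,"dy":0.0003,"dz":-0.0055,"twist":0,"grip":-1},{"dx":-0.0035,"dy":0.0003,"dz":-0.0055,"twist":0,"grip":-1}]' 10
```

```text
t: 11.75
eef_pos: [0.531, 0.0517, 0.0596]
ee_rot: [3.141, 0.001, -0.074]
force: [-5.5, 0.3, 1.8]
width: 0.0201
gripper_force: 10.0
t: 12.17
eef_pos: [0.5281, 0.052, 0.054]
ee_rot: [3.141, 0.0, -0.074]
force: [-3.7, -1.2, 0.5]
width: 0.0198
gripper_force: 10.0
```

```bash
python3 -m crank '[{"dx":-0.0005,"dy":0,"dz":-0.001,"twist":0,"grip":-1},{"dx":-0.001,"dy":0.0001,"dz":-0.002,"twist":0,"grip":-1},{"dx":-0.0013,"dy":0.0001,"dz":-0.003,"twist":0,"grip":-1},{"dx":-0.0016,"dy":0.0001,"dz":-0.004,"twist":0,"grip":-1},{"dx":-0.0016,"dy":0.0001,"dz":-0.004,"twist":0,"grip":-1}]' 10
python3 - <<'E'
from h import *
import cv2
a=arm.grab_frame("scene")[:,:,::-1][150:310,160:350]
cv2.imwrite("pics/g5.png",cv2.resize(a,None,fx=3.7,fy=3.7,interpolation=cv2.INTER_CUBIC))
E
```

```text
t: 12.58
eef_pos: [0.5265, 0.0522, 0.0502]
ee_rot: [3.142, 0.0, -0.074]
force: [-3.9, -0.7, 2.1]
width: 0.0197
gripper_force: 10.0
```

View pics/g5.png

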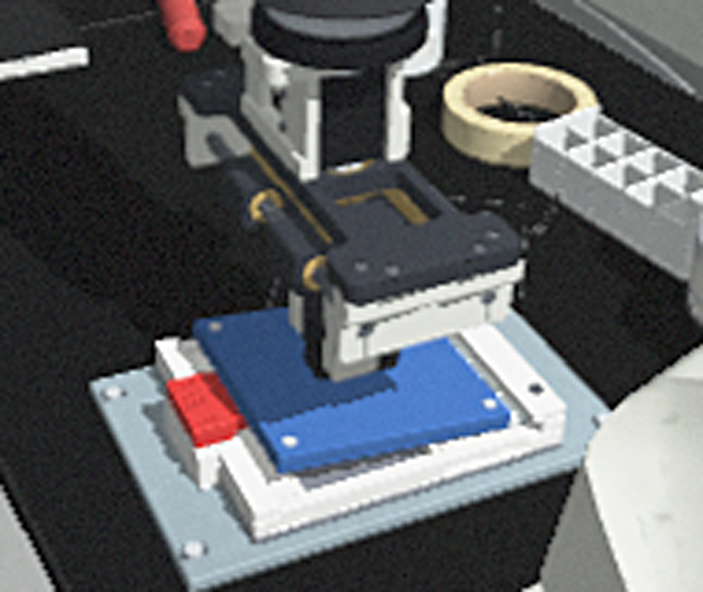

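The picture shows the tongue under the far lip (470,335) and the near edge from (200,330) to (280,465) just over the red catch (205,405). A little lower, then I let go.

```bash
python3 -m crank '[{"dx":-0.0004,"dy":0,"dz":-0.001,"twist":0,"grip":-1},{"dx":-0.0008,"dy":0.0001,"dz":-0.002,"twist":0,"grip":-1},{"dx":-0.0012,"dy":0.0001,"dz":-0.003,"twist":0,"grip":-1},{"dx":-0.0012,"dy":0.0001,"dz":-0.003,"twist":0,"grip":-1},{"dx":-0.0012,"dy":0.0001,"dz":-0.003,"twist":0,"grip":-1}]' 10
python3 -m crank '[{"dx":-0.0004,"dy":0,"dz":-0.001,"twist":0,"grip":-1},{"dx":-0.0008,"dy":0.0001,"dz":-0.002,"twist":0,"grip":-1},{"dx":-0.0008,"dy":0.0001,"dz":-0.002,"twist":0,"grip":-1},{"dx":-0.0008,"dy":0.0001,"dz":-0.002,"twist":0,"grip":-1},{"dx":-0.0008,"dy":0.0001,"dz":-0.002,"twist":0,"grip":-1}]' 10
```

```text
t: 13.05
eef_pos: [0.5256, 0.0523, 0.0474]
ee_rot: [-3.141, -0.001, -0.074]
force: [-3.4, -0.8, 4.1]
width: 0.0197
gripper_force: 10.0
t: 13.47
eef_pos: [0.5247, 0.0524, 0.0449]
ee_rot: [-3.142, -0.0, -0.074]
force: [-1.1, -2.0, 0.0]
width: 0.0199
gripper_force: 10.0
```

```bash
python3 -m crank '[{"dx":0.0005,"dy":0,"dz":0,"twist":0,"grip":-1},{"dx":0.001,"dy":-0.0001,"dz":0,"twist":0,"grip":-1},{"dx":0.001,"dy":-0.0001,"dz":-0.001,"twist":0,"grip":-1},{"dx":0.001,"dy":-0.0001,"dz":-0.001,"twist":0,"grip":-1},{"dx":0.001,"dy":-0.0001,"dz":-0.001,"twist":0,"grip":-1}]' 10
python3 -m crank '[{"dx":0,"dy":0,"dz":-0.001,"twist":0,"grip":-1},{"dx":-0.0004,"dy":0,"dz":-0.002,"twist":0,"grip":-1},{"dx":-0.0004,"dy":0,"dz":-0.002,"twist":0,"grip":-1},{"dx":-0.0004,"dy":0,"dz":-0.002,"twist":0,"grip":-1},{"dx":-0.0004,"dy":0,"dz":-0.002,"twist":0,"grip":-1}]' 10
```

```text
t: 13.88
eef_pos: [0.5245, 0.0523, 0.0438]
ee_rot: [3.141, 0.002, -0.074]
force: [-6.0, 1.9, 2.4]
width: 0.0203
gripper_force: 10.0
t: 14.3
eef_pos: [0.524, 0.0523, 0.0418]
ee_rot: [3.141, 0.002, -0.074]
force: [-6.4, 1.2, 2.9]
width: 0.0201
gripper_force: 10.0
```

```bash
python3 -m crank '[{"dx":0,"dy":0,"dz":0,"twist":0,"grip":0},{"dx":0,"dy":0,"dz":0,"twist":0,"grip":0},{"dx":0,"dy":0,"dz":0,"twist":0,"grip":0},{"dx":0,"dy":0,"dz":0.01,"twist":0,"grip":0},{"dx":0,"dy":0,"dz":0.03,"twist":0,"grip":0}]' 10
python3 -m crank '[{"dx":0,"dy":0,"dz":0.02,"twist":0,"grip":0},{"dx":0,"dy":0,"dz":0.03,"twist":0,"grip":-1},{"dx":-0.015,"dy":0.0015,"dz":0.03,"twist":0,"grip":-1},{"dx":-0.0325,"dy":0.003,"dz":0.03,"twist":0,"grip":-1},{"dx":-0.0325,"dy":0.003,"dz":0.03,"twist":0,"grip":-1}]' 10
python3 -m crank '[{"dx":0,"dy":0,"dz":0,"twist":0,"grip":-1},{"dx":0,"dy":0,"dz":0,"twist":0,"grip":-1},{"dx":0,"dy":0,"dz":-0.01,"twist":0,"grip":-1},{"dx":0,"dy":0,"dz":-0.02,"twist":0,"grip":-1},{"dx":0,"dy":0,"dz":-0.03,"twist":0,"grip":-1}]' 10
python3 - <<'E'
from h import *
import cv2
a=arm.grab_frame("scene")[:,:,::-1][150:310,160:350]
cv2.imwrite("pics/g6.png",cv2.resize(a,None,fx=3.7,fy=3.7,interpolation=cv2.INTER_CUBIC))
E
```

```text
t: 14.72
eef_pos: [0.524, 0.0518, 0.0711]
ee_rot: [3.14, 0.003, -0.074]
force: [0.8, 0.1, -0.3]
width: 0.0427
gripper_force: 0.0
t: 15.13
eef_pos: [0.4902, 0.055, 0.1026]
ee_rot: [-3.141, 0.0, -0.074]
force: [-1.1, -0.3, -1.0]
width: 0.0223
gripper_force: 0.0
t: 15.55
eef_pos: [0.4927, 0.0552, 0.0708]
ee_rot: [3.141, 0.0, -0.074]
force: [-0.8, 0.7, -0.2]
width: 0.0004
gripper_force: 0.0
```

View pics/g6.png

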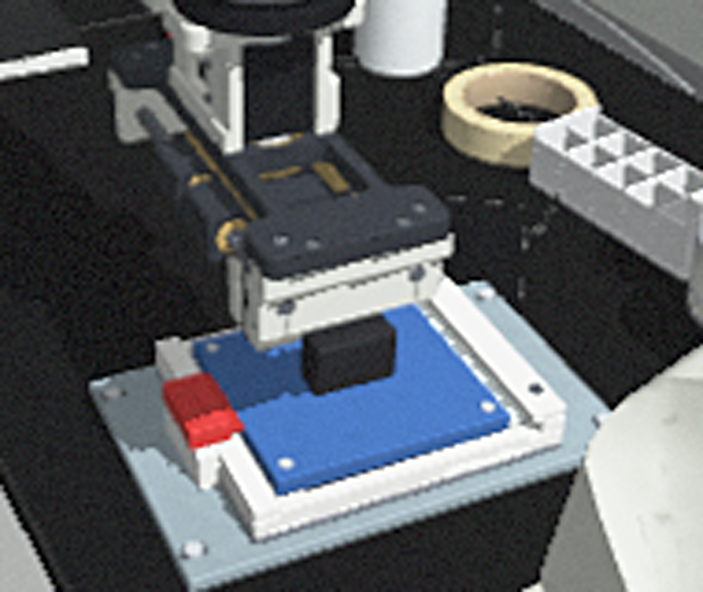

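The board is released and lies in the tray with its tongue under the lip. The near edge rests at the red catch (240,425). The shut fingers are above the near part of the plate, so I press next.

```bash
python3 -m crank '[{"dx":0,"dy":0,"dz":-0.01,"twist":0,"grip":-1},{"dx":0,"dy":0,"dz":-0.02,"twist":0,"grip":-1},{"dx":0,"dy":0,"dz":-0.025,"twist":0,"grip":-1},{"dx":0,"dy":0,"dz":-0.026,"twist":0,"grip":-1},{"dx":0,"dy":0,"dz":-0.027,"twist":0,"grip":-1}]' 10
python3 -m crank '[{"dx":0,"dy":0,"dz":-0.0005,"twist":0,"grip":-1},{"dx":0,"dy":0,"dz":-0.001,"twist":0,"grip":-1},{"dx":0,"dy":0,"dz":-0.0015,"twist":0,"grip":-1},{"dx":0,"dy":0,"dz":-0.002,"twist":0,"grip":-1},{"dx":0,"dy":0,"dz":-0.002,"twist":0,"grip":-1}]' 10
python3 -m crank '[{"dx":0,"dy":0,"dz":-0.0005,"twist":0,"grip":-1},{"dx":0,"dy":0,"dz":-0.001,"twist":0,"grip":-1},{"dx":0,"dy":0,"dz":-0.0015,"twist":0,"grip":-1},{"dx":0,"dy":0,"dz":-0.002,"twist":0,"grip":-1},{"dx":0,"dy":0,"dz":-0.002,"twist":0,"grip":-1}]' 10
```

```text
t: 16.02
eef_pos: [0.4925, 0.0551, 0.0446]
ee_rot: [3.141, 0.001, -0.074]
force: [0.0, -0.2, -0.3]
width: 0.0005
gripper_force: 0.0
t: 16.43
eef_pos: [0.4927, 0.0554, 0.0433]
ee_rot: [-3.141, -0.0, -0.074]
force: [-0.2, -1.4, -0.4]
width: 0.0005
gripper_force: 0.0
t: 16.85
eef_pos: [0.4926, 0.0553, 0.041]
ee_rot: [3.142, 0.0, -0.074]
force: [0.3, -0.4, -0.6]
width: 0.0005
gripper_force: 0.0
```

```bash
python3 -m crank '[{"dx":0,"dy":0,"dz":-0.0005,"twist":0,"grip":-1},{"dx":0,"dy":0,"dz":-0.001,"twist":0,"grip":-1},{"dx":0,"dy":0,"dz":-0.0015,"twist":0,"grip":-1},{"dx":0,"dy":0,"dz":-0.002,"twist":0,"grip":-1},{"dx":0,"dy":0,"dz":-0.002,"twist":0,"grip":-1}]' 10
python3 -m crank '[{"dx":0,"dy":0,"dz":-0.0005,"twist":0,"grip":-1},{"dx":0,"dy":0,"dz":-0.001,"twist":0,"grip":-1},{"dx":0,"dy":0,"dz":-0.0015,"twist":0,"grip":-1},{"dx":0,"dy":0,"dz":-0.0015,"twist":0,"grip":-1},{"dx":0,"dy":0,"dz":-0.0015,"twist":0,"grip":-1}]' 10
```

```text
t: 17.27
eef_pos: [0.4926, 0.0553, 0.039]
ee_rot: [3.142, 0.0, -0.074]
force: [-0.4, -0.4, 0.8]
width: 0.0007
gripper_force: 0.0
t: 17.68
eef_pos: [0.4926, 0.0553, 0.0376]
ee_rot: [3.142, 0.0, -0.074]
force: [0.5, 0.3, 0.3]
width: 0.0005
gripper_force: 0.0
```

```bash
python3 -m crank '[{"dx":0,"dy":0,"dz":-0.0005,"twist":0,"grip":-1},{"dx":0,"dy":0,"dz":-0.001,"twist":0,"grip":-1},{"dx":0,"dy":0,"dz":-0.0015,"twist":0,"grip":-1},{"dx":0,"dy":0,"dz":-0.0015,"twist":0,"grip":-1},{"dx":0,"dy":0,"dz":-0.0015,"twist":0,"grip":-1}]' 10
python3 -m crank '[{"dx":0,"dy":0,"dz":-0.0005,"twist":0,"grip":-1},{"dx":0,"dy":0,"dz":-0.001,"twist":0,"grip":-1},{"dx":0,"dy":0,"dz":-0.001,"twist":0,"grip":-1},{"dx":0,"dy":0,"dz":-0.001,"twist":0,"grip":-1},{"dx":0,"dy":0,"dz":-0.001,"twist":0,"grip":-1}]' 10
```

```text
t: 18.1
eef_pos: [0.4926, 0.0553, 0.0361]
ee_rot: [3.142, 0.0, -0.074]
force: [-0.1, -0.5, 0.1]
width: 0.0003
gripper_force: 0.0
t: 18.52
eef_pos: [0.4926, 0.0553, 0.0351]
ee_rot: [3.142, 0.0, -0.074]
force: [0.2, 0.5, 0.4]
width: 0.0003
gripper_force: 0.0
```

```bash
python3 -m crank '[{"dx":0,"dy":0,"dz":-0.0005,"twist":0,"grip":-1},{"dx":0,"dy":0,"dz":-0.001,"twist":0,"grip":-1},{"dx":0,"dy":0,"dz":-0.0015,"twist":0,"grip":-1},{"dx":0,"dy":0,"dz":-0.0015,"twist":0,"grip":-1},{"dx":0,"dy":0,"dz":-0.0015,"twist":0,"grip":-1}]' 10
python3 -m crank '[{"dx":0,"dy":0,"dz":-0.0005,"twist":0,"grip":-1},{"dx":0,"dy":0,"dz":-0.001,"twist":0,"grip":-1},{"dx":0,"dy":0,"dz":-0.001,"twist":0,"grip":-1},{"dx":0,"dy":0,"dz":-0.001,"twist":0,"grip":-1},{"dx":0,"dy":0,"dz":-0.001,"twist":0,"grip":-1}]' 10
```

```text
t: 18.93
eef_pos: [0.4926, 0.0553, 0.0336]
ee_rot: [3.142, 0.0, -0.074]
force: [0.4, 0.1, 0.6]
width: 0.0004
gripper_force: 0.0
t: 19.35
eef_pos: [0.4926, 0.0553, 0.0326]
ee_rot: [-3.142, -0.0, -0.074]
force: [-0.3, 0.1, 0.1]
width: 0.0005
gripper_force: 0.0
```

```bash
python3 -m crank '[{"dx":0,"dy":0,"dz":-0.0005,"twist":0,"grip":-1},{"dx":0,"dy":0,"dz":-0.001,"twist":0,"grip":-1},{"dx":0,"dy":0,"dz":-0.001,"twist":0,"grip":-1},{"dx":0,"dy":0,"dz":-0.001,"twist":0,"grip":-1},{"dx":0,"dy":0,"dz":-0.001,"twist":0,"grip":-1}]' 10
python3 -m crank '[{"dx":0,"dy":0,"dz":-0.0005,"twist":0,"grip":-1},{"dx":0,"dy":0,"dz":-0.001,"twist":0,"grip":-1},{"dx":0,"dy":0,"dz":-0.001,"twist":0,"grip":-1},{"dx":0,"dy":0,"dz":-0.001,"twist":0,"grip":-1},{"dx":0,"dy":0,"dz":-0.001,"twist":0,"grip":-1}]' 10
python3 - <<'E'
from h import *
import cv2
a=arm.grab_frame("scene")[:,:,::-1][220:310,180:300]
cv2.imwrite("pics/g7.png",cv2.resize(a,None,fx=6.5,fy=6.5,interpolation=cv2.INTER_CUBIC))
E
```

```text
t: 19.77
eef_pos: [0.4926, 0.0553, 0.0316]
ee_rot: [3.142, 0.0, -0.074]
force: [0.1, 0.2, 0.3]
width: 0.0003
gripper_force: 0.0
t: 20.18
eef_pos: [0.4926, 0.0553, 0.0306]
ee_rot: [3.142, 0.0, -0.074]
force: [-0.1, -1.0, 0.4]
width: 0.0007
gripper_force: 0.0
```

View pics/g7.png

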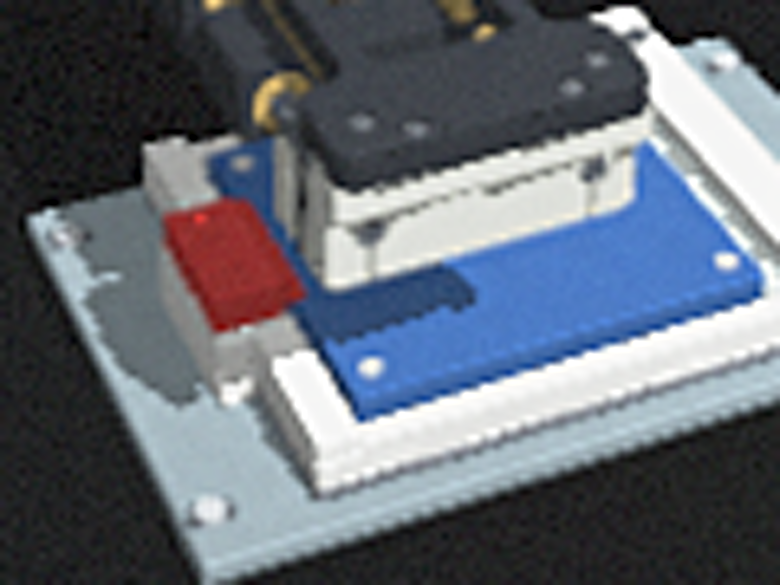

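The board lies flat and the red catch's nose (303,292) reaches over its near edge line. I press a little to make sure.

```bash
python3 -m crank '[{"dx":0,"dy":0,"dz":-0.0005,"twist":0,"grip":-1},{"dx":0,"dy":0,"dz":-0.001,"twist":0,"grip":-1},{"dx":0,"dy":0,"dz":-0.001,"twist":0,"grip":-1},{"dx":0,"dy":0,"dz":-0.001,"twist":0,"grip":-1},{"dx":0,"dy":0,"dz":-0.001,"twist":0,"grip":-1}]' 10
python3 -m crank '[{"dx":0,"dy":0,"dz":-0.0005,"twist":0,"grip":-1},{"dx":0,"dy":0,"dz":-0.0005,"twist":0,"grip":-1},{"dx":0,"dy":0,"dz":-0.0005,"twist":0,"grip":-1},{"dx":0,"dy":0,"dz":-0.0005,"twist":0,"grip":-1},{"dx":0,"dy":0,"dz":-0.0005,"twist":0,"grip":-1}]' 10
```

```text
t: 20.65
eef_pos: [0.4927, 0.0553, 0.0303]
ee_rot: [-3.142, -0.0, -0.073]
force: [-2.2, 0.3, 8.8]
width: 0.0002
gripper_force: 4.3
t: 21.07
eef_pos: [0.4927, 0.0553, 0.0302]
ee_rot: [-3.142, -0.001, -0.073]
force: [-6.5, 0.5, 14.4]
width: 0.0004
gripper_force: 7.3
```

Contact is firm at z 0.030, which is the height of the seated board. I retreat and compare the catch's red outline with the first picture.

```bash
python3 -m crank '[{"dx":0,"dy":0,"dz":0.01,"twist":0,"grip":-1},{"dx":0,"dy":0,"dz":0.04,"twist":0,"grip":-1},{"dx":0,"dy":0,"dz":0.08,"twist":0,"grip":-1},{"dx":0,"dy":0.03,"dz":0.11,"twist":0,"grip":-1},{"dx":0,"dy":0.06,"dz":0.13,"twist":0,"grip":-1}]' 10
python3 -m crank '[{"dx":0,"dy":0.04,"dz":0,"twist":0,"grip":-1},{"dx":0,"dy":0.08,"dz":0,"twist":0,"grip":-1},{"dx":0,"dy":0.12,"dz":0,"twist":0,"grip":-1},{"dx":0,"dy":0.16,"dz":0,"twist":0,"grip":-1},{"dx":0,"dy":0.2,"dz":0,"twist":0,"grip":-1}]' 10
python3 - <<'E'
from h import *
import cv2
W={"scene":(185,290,170,250),"top":(225,275,300,360)}
for n,(a,b,c,d) in W.items():
    f1=arm.grab_frame(n)
    for k,f in(("0",cv2.imread(f"pics/{n}0.png")[:,:,::-1]),("1",f1)):
        w=f[a:b,c:d].astype(int);m=(w[...,0]>110)&(w[...,1]<90)&(w[...,2]<90);v,u=np.nonzero(m)
        print(n,k,m.sum(),u.mean()+c,v.mean()+a,u.min()+c,u.max()+c,v.min()+a,v.max()+a)
    cv2.imwrite(f"pics/{n}_end.png",f1[:,:,::-1])
    if n=="top":
        w=f1[140:275,280:380].astype(int);m=((w[...,2]-w[...,0])>60).astype(np.uint8)
        r=cv2.minAreaRect(np.argwhere(m)[:,::-1].astype(np.float32));p=cv2.boxPoints(r)+[280,140]
        print(r,[plane("top",q,.03).round(4) for q in p])
E
```

```text
t: 21.48
eef_pos: [0.4934, 0.1154, 0.1625]
ee_rot: [-3.14, -0.003, -0.076]
force: [2.6, -0.5, -1.2]
width: 0.0004
gripper_force: 0.0
t: 21.9
eef_pos: [0.4922, 0.3172, 0.1593]
ee_rot: [-3.141, -0.0, -0.074]
force: [1.6, -0.4, 0.4]
width: 0.0003
gripper_force: 0.0
scene 0 257 215.01556420233464 260.2295719844358 205 225 251 270
scene 1 264 215.10606060606062 260.1780303030303 205 225 250 270
top 0 64 329.515625 246.25 321 339 244 255
top 1 50 328.56 245.36 321 339 243 254
((51.8722038269043, 74.69488525390625), (54.55637741088867, 58.713050842285156), 2.2906100749969482) [array([0.4766, 0.1105, 0.03  ]), array([0.5951, 0.101 , 0.03  ]), array([ 0.5874, -0.0095,  0.03  ]), array([0.4691, 0.0017, 0.03  ])]
```

```bash
python3 -c "
from station import arm
print(arm.job_done())"
```

```text
the job is handed in; nothing more can be done
None
```

The job is handed in; no verdict was returned. By my own checks, the cover board lies flat with its tongue home under the far lip, the red catch is back in its closed position over the near edge, the jar was never approached, and the board is released with the arm clear.

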